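# Snap the hand coupler onto the tilted valve nipple and hold the valve open

## Task

Pick up the steel hand coupler and press it squarely onto the tilted nipple of the valve block until it snaps over the catches, then push it fully home on its seat so that the sprung valve pin is held in. Finish while still gripping the coupler and holding it down against the spring - do not let go - and leave the vial, loupe, timer and tin where they stand.

Things in the scene. Friction and masses are not known exactly. Their poses are not given: they have to be found in the camera images.
- coupler: Loose round steel hand coupler, 120 to 200 g, 89 mm tall, standing mouth down. Origin: centre of its mouth (underside); z up its axis to the handle. Skirt 44 mm in diameter from 0 to 40 mm, ending in a flat shoulder at 40 mm on which fingertips may push; above it the handle to grip, a plain round stem 24 mm in diameter, 40 to 89 mm. Turn about z does not matter.
- coupler_throat (a point): Centre of the coupler's throat, 6 mm inside its mouth. The mouth is a funnel 27 mm wide, narrowing to the 19.6 mm throat at 5 to 7 mm depth; from 7 to 20 mm depth a groove 28 mm wide takes the catches; then a 19.6 mm bore with its end wall at 29 mm depth. Axes as coupler.
- nipple: Steel nipple fixed on the valve block; its axis leans 20 degrees from vertical to the block's front (-x side, roughly to the robot). Origin: centre of its seat face, the top of a six-sided flange 38 mm wide, 66 mm above the worktop; z points out along its axis. With the coupler fully home its mouth lies on the seat face: the coupler's origin and z axis coincide with the nipple's.
- nipple_tip (a point): Top of the nipple's stem, on its axis, 26 mm from the seat face. The stem is 16 mm in diameter with a tapered tip (1.8 mm clearance all round in the coupler's bore) and oiled, with low friction. Axes as nipple.
- valve_block: Valve block, fixed: aluminium body 66 x 62 x 34 mm on a steel base plate 104 x 84 x 10 mm, carrying the nipple. Origin: centre of the plate's underside on the worktop, straight below the nipple's origin; z up, x to its back.
- valve_pin (a joint): Sprung pin, 7 mm thick, in the nipple's tip, sliding along its axis; value in m. 0 = out, its end 34.5 mm from the seat face; grows as pushed in. The coupler's end wall meets it 5.5 mm before home: 0.0055 is fully home. It pushes back with 6.4 N at first, 10.8 N at home; let go, it lifts the snapped coupler about 5 mm off the rigid seat.
- catch_a (a joint): One of two sprung catches, 8 mm balls on opposite sides of the stem, 15 mm from the seat face, standing out 4.3 mm; value in m, 0 = out, grows as squeezed in. The throat squeezes it about 0.0025 from some 14 to 6 mm before home (about 10 N of push), then it springs out into the coupler's groove: the snap, about 5 mm before home.
- catch_b (a joint): The other catch, on the opposite side; reads like catch_a.
- vial: Bystander: small sample vial with screw cap, 30 mm wide, 50 mm tall; origin under its centre.
- loupe: Bystander: black eye loupe, 42 mm wide, 40 mm tall; origin under its centre.
- timer: Bystander: flat white timer, 62 x 62 x 19 mm; origin under its centre.
- tin: Bystander: small closed tin with a lid, 40 x 56 mm, 22 mm tall, right of the valve block; origin under its centre.
Mind the look-alikes: they are no part of the job. What is shaped like the coupler but orange or yellow is not meant.

How it is judged:
On the way, in this order (a step that is already met when the one before it is completed fails the run):
1. the coupler is lifted clear of the worktop in the gripper (height (world z) of coupler above 0.03 m and contact force between the fingers and coupler above 1 N), for 0.2 s.
2. the coupler has snapped onto the nipple, both catches sprung out in its groove (z of coupler in the frame of nipple below 0.005 m and angle between the z axis of coupler and the z axis of nipple, either way round below 0.15 rad and x of coupler in the frame of nipple between -0.004 and 0.004 m and y of coupler in the frame of nipple between -0.004 and 0.004 m and value of joint each of catch_a, catch_b below 0.0015 m), for 0.2 s.
At the end, for the whole second after the job is handed in: Coupler on the nipple within 1.5 mm of fully home, axis within 0.15 rad and 4 mm of the nipple's, both catches out (under 1.5 mm), valve pin in by over 4.2 mm, over 5 N between coupler and valve block, fingers on the coupler with over 3 N, at rest (z of coupler in the frame of nipple below 0.0015 m and angle between the z axis of coupler and the z axis of nipple, either way round below 0.15 rad and x of coupler in the frame of nipple between -0.004 and 0.004 m and y of coupler in the frame of nipple between -0.004 and 0.004 m and value of joint each of catch_a, catch_b below 0.0015 m and value of joint valve_pin above 0.0042 m and contact force between coupler and valve_block above 5 N and contact force between the fingers and coupler above 3 N and linear speed of coupler below 0.01 m/s); the arm keeps its last pose, push and grip.
It fails at once if the vial is pushed more than 30 mm or knocked over (distance of vial from where it was at the start of the episode above 0.03 m or angle between vial's own z axis and vertical above 0.6 rad).
It fails at once if the loupe is pushed more than 30 mm or knocked over (distance of loupe from where it was at the start of the episode above 0.03 m or angle between loupe's own z axis and vertical above 0.6 rad).
It fails at once if the timer is pushed more than 30 mm or knocked over (distance of timer from where it was at the start of the episode above 0.03 m or angle between timer's own z axis and vertical above 0.6 rad).
It fails at once if the tin is pushed more than 30 mm or knocked over (distance of tin from where it was at the start of the episode above 0.03 m or angle between tin's own z axis and vertical above 0.6 rad).
It also fails if it takes over 40 s, if anything falls off the work surface, if the arm or the gripper's body presses on something with over 40 N, if the wrist force passes 120 N, or if a joint passes its speed limit or range.

## Robot

A 6-joint arm with a two-finger parallel gripper is mounted at the origin on a cart in front of the work surface, level with it; the furniture and walls round the work are solid. World frame = base frame: x ahead of the robot, y to its left, z up, the work surface at z = 0. Lengths are in m, angles in rad, forces in N, time in s.
With the tool pointing down it reaches from about 0.25 to 0.775 m from the base axis. Payload 4 kg.
Tool frame: the origin (TCP) lies midway between the tips of the shut fingers; the grasp point (between the pads) lies 19 mm behind it; z points along the fingers, x is the direction in which the jaws open and shut, and the axes are right-handed (so a half turn about z gives the same grasp; the last joint's range is limited). The gripper opens to 94 mm and grips with 3 to 60 N. Pads are 16 mm wide; open, the fingers measure 119 mm over their backs; the gripper's body (75 mm by 177 mm) begins 78 mm behind the grasp point.
Start: joints at [1.214, 0.087, 1.371, -0, 1.684, -0.103], TCP at [0.138, 0.532, 0.206] pointing down, gripper open.
Joint ranges: [-3.1, 3.1], [-0.76, 2.03], [0.27, 2.55], [-1.08, 4.22], [0.17, 2.65], [-2.57, 2.57]. Speed limits (rad/s): [2.79, 2.79, 3.14, 3.14, 3.14, 3.14].

## Interface

Orientations are given as [roll, pitch, yaw] about the fixed x, y, z axes, in that order (R = Rz(yaw) Ry(pitch) Rx(roll)).
In Python, from bench import robot gives the robot as it stands.
- The arm moves only by the shell command python3 -m handwheel 'ROWS'. ROWS is a JSON object of lists of equal length, an entry for each row: "delta_pos": the shift along the tool's x, y, z in mm, a list of three; "rotation": the turn, a rotation vector about the tool's x, y, z in rad, a list of three; "claw": the closure, from -1 (fully open) to 1 (shut). In form: {"delta_pos": [[tx, ty, tz], ...], "rotation": [[wx, wy, wz], ...], "claw": [claw, ...]}. A call has exactly 8 rows; each row shifts and turns the commanded pose from where the row before left it, along the tool's axes as they then stand; what a row does not reach is not made up. A row lasts 1/8 s, in which the tool goes at most 62.5 mm and 10.7 degrees, less where a joint would pass 70% of its speed; a pose out of reach is approached as far as the arm can. A call with a gripper value outside its range is refused whole. The fingers move at their own pace and stop on an object; the grip force is fixed at half the most. Time passes only in rows, so rows that do not move let the fingers close, or fill a call up. It gives the time, the measured TCP pose, the force and the opening at its end, in the units of the state.
- robot.get_obs(): the state, without advancing time (a new reading comes with each control period).
- robot.snapshot(name): name is "side" or "top" or "wrist"; returns a dict with "color" (384x512x3 uint8, red, green, blue), "intrinsics" (3x3 intrinsics, pixels), "eye" and "rotation" of the camera in the world. Camera axes: x right, y down, z forward; pixel columns grow to the right and rows downward; lengths in m; the calibration is good to about 2 mm. The wrist camera is an equidistant fisheye: a pixel r from the principal point sees the ray r / f radians off the axis. A picture is of the moment at which its call begins. There is no depth.
- robot.close_job(): hands the job in, once; it reports no verdict.
The state is a dict: "time": time; "joint_positions": joint angles; "qvel": joint speeds; "joint_torque": joint torques, N m; "tool_pos": TCP position; "ee_rot": TCP orientation; "wrist_force": force on the tool from outside, world axes, zero at the start; "wrist_torque": the same for the moment, N m; "width": finger opening in m.
Only numpy, scipy, OpenCV 4.12 (cv2) and the standard library are available. Lean on these libraries where they do the work, as an engineer would, in place of code of your own. Each camera call takes 0.05 s, during which the arm holds its last target.

## Working session

There is one attempt and no reset: what is moved stays moved. The work goes in short steps, Python scripts to look and compute and a shell command to move; the robot and the scene stay as the last step left them, time stands still between calls to the robot, and variables do not carry over. Pictures are saved under pics/ and viewed, and the job is handed in when it is done.

```bash
ls; mkdir -p pics
python3 - <<'E'
from bench import robot
import cv2,json
o=robot.get_obs()
for k,v in o.items(): print(k,v)
for n in ["side","top","wrist"]:
    s=robot.snapshot(n); cv2.imwrite(f"pics/{n}0.png",s["color"][:,:,::-1]); print(n,s["intrinsics"],s["eye"],s["rotation"])
E
```

```text
pics
time 0.0
joint_positions [ 1.21388950e+00  8.79316938e-02  1.37225208e+00  1.76187155e-05
  1.68357425e+00 -1.03083142e-01]
qvel [ 0.0004739   0.00082694  0.00086731 -0.00111019 -0.00174326 -0.00100623]
joint_torque [-2.28926720e-04 -3.40177917e+01 -3.02431226e+01  7.18499604e-02
  3.28727940e-02 -1.55641137e-04]
tool_pos [0.13790741 0.53186827 0.20431801]
ee_rot [-3.14135242e+00  2.15207252e-03  1.31697486e+00]
wrist_force [0.40652386 0.29442706 0.05848836]
wrist_torque [-0.03332805 -0.02255028 -0.00383112]
width 0.09396962645870703
side [[405.47684125   0.         250.64858761]
 [  0.         405.47684125 197.39685986]
 [  0.           0.           1.        ]] [ 0.25638483 -0.79229505  0.59576591] [-2.09293564  0.0142224  -0.31406813]
top [[412.53895674   0.         250.52993484]
 [  0.         412.53895674 186.53667516]
 [  0.           0.           1.        ]] [0.38800434 0.00212623 1.32913986] [-3.03654369e+00  3.85894843e-04 -1.56589477e+00]
wrist [[297.31863964   0.         255.93843082]
 [  0.         297.31863964 194.69333563]
 [  0.           0.           1.        ]] [0.06723534 0.55027384 0.38299398] [2.88425773e+00 2.63802584e-03 1.31485040e+00]
```

View pics/side0.png

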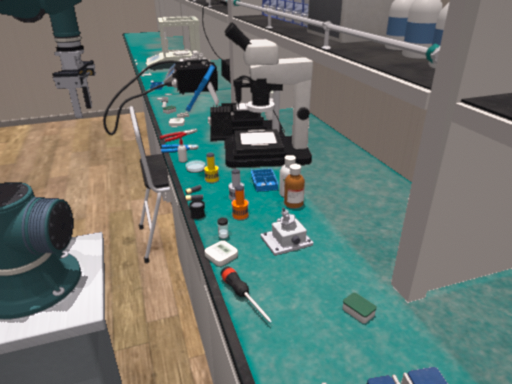

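View pics/top0.png

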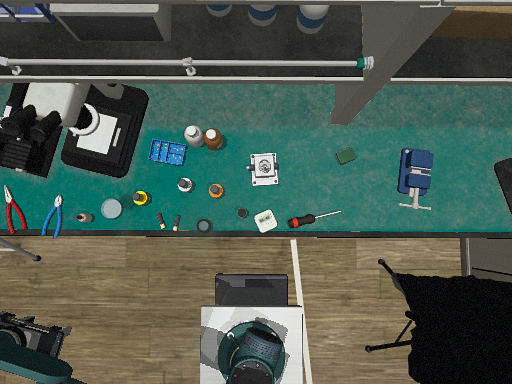

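View pics/wrist0.png

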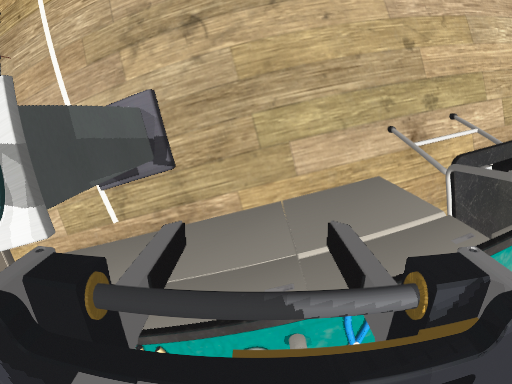

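The steel coupler is at top (185,185), side (236,180). The block is at top (264,168), side (287,232). The orange and yellow ones are decoys. I'll zoom in.

Run:
```python
import cv2
a=cv2.imread('pics/top0.png'); b=cv2.imread('pics/side0.png')
cv2.imwrite('pics/zt.png',cv2.resize(a[125:235,150:310],None,fx=5,fy=5,interpolation=cv2.INTER_CUBIC))
cv2.imwrite('pics/zs.png',cv2.resize(b[150:260,185:325],None,fx=5,fy=5,interpolation=cv2.INTER_CUBIC))
```

```text
(no output)
```

View pics/zt.png

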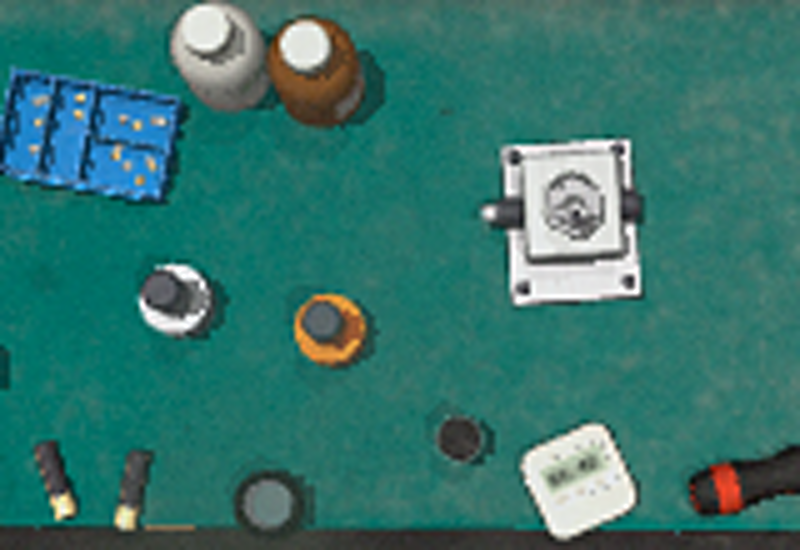

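View pics/zs.png

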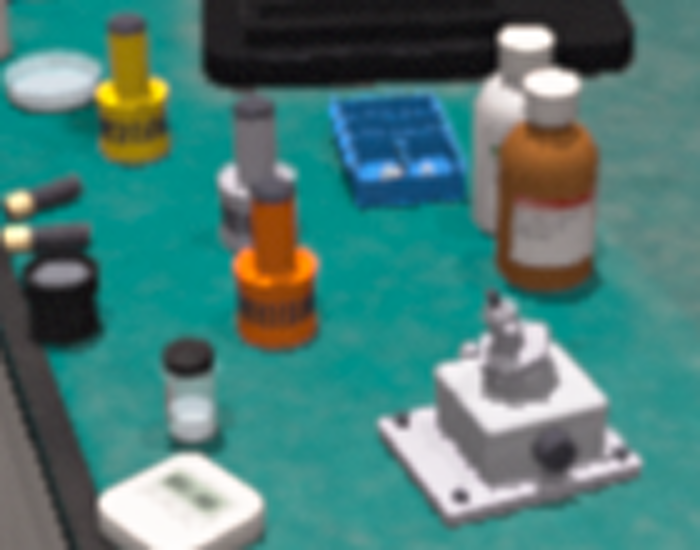

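```bash
cat > h.py <<'E'
import numpy as np, cv2
from scipy.spatial.transform import Rotation as R
CAM={}
def ray(s,u,v,fish=False):
    K=np.array(s["intrinsics"]); x=(u-K[0,2])/K[0,0]; y=(v-K[1,2])/K[1,1]
    if fish:
        r=np.hypot(x,y); d=np.array([np.sin(r)*x/r,np.sin(r)*y/r,np.cos(r)])
    else: d=np.array([x,y,1.])
    return R.from_euler('xyz',s["rotation"]).as_matrix()@(d/np.linalg.norm(d))
def plane(s,u,v,z,fish=False):
    d=ray(s,u,v,fish); e=np.array(s["eye"]); return e+d*(z-e[2])/d[2]
def proj(s,p,fish=False):
    K=np.array(s["intrinsics"]); c=R.from_euler('xyz',s["rotation"]).as_matrix().T@(np.array(p)-s["eye"])
    if fish:
        th=np.arctan2(np.hypot(c[0],c[1]),c[2]); k=th/np.hypot(c[0],c[1]); return K[0,2]+K[0,0]*c[0]*k,K[1,2]+K[1,1]*c[1]*k
    return K[0,2]+K[0,0]*c[0]/c[2],K[1,2]+K[1,1]*c[1]/c[2]
def tri(s1,p1,s2,p2,f1=False,f2=False):
    d1,d2=ray(s1,*p1,f1),ray(s2,*p2,f2); e1,e2=np.array(s1["eye"]),np.array(s2["eye"])
    t=np.linalg.lstsq(np.c_[d1,-d2],e2-e1,rcond=None)[0]
    a,b=e1+t[0]*d1,e2+t[1]*d2; return (a+b)/2,np.linalg.norm(a-b)
E
cat > m.py <<'E'
from h import *
from bench import robot
t=robot.snapshot("top"); s=robot.snapshot("side")
zt=lambda x,y:(150+(x+.5)/5-.5,125+(y+.5)/5-.5); zs=lambda x,y:(185+(x+.5)/5-.5,150+(y+.5)/5-.5)
np.set_printoptions(precision=4,suppress=True)
print("stemtop",plane(t,*zt(162,291),.089),plane(s,*zs(253,107),.089),tri(t,zt(162,291),s,zs(253,107)))
print("skirt", plane(t,*zt(175,300),.040))
c=[plane(t,*zt(*p),.01) for p in [(502,148),(632,140),(641,297),(514,303)]]
print("plate",np.array(c),np.mean(c,0),[np.linalg.norm(c[i]-c[i-1]) for i in range(4)])
c=[plane(s,*zs(*p),.01) for p in [(378,425),(452,518),(640,462)]]
print("plate side",np.array(c), (c[0]+c[2])/2)
print("pin",tri(t,zt(577,214),s,zs(493,298)))
print("vial",plane(t,*zt(460,440),.05),"loupe",plane(t,*zt(268,502),.04),"timer",plane(t,*zt(579,480),.019))
print("orange",plane(t,*zt(323,321),.089),"tin",plane(t,345,157,.022))
E
python3 m.py
```

```text
stemtop [0.5291 0.2107 0.089 ] [0.5267 0.2046 0.089 ] (array([0.529 , 0.2114, 0.0855]), np.float64(0.001020330475920983))
skirt [0.529  0.2106 0.04  ]
plate [[ 0.6325  0.0056  0.01  ]
 [ 0.6382 -0.0787  0.01  ]
 [ 0.5357 -0.0844  0.01  ]
 [ 0.5314 -0.0027  0.01  ]] [ 0.5845 -0.0401  0.01  ] [np.float64(0.10139347244227655), np.float64(0.08449114786926482), np.float64(0.10260190181766254), np.float64(0.08181423503479388)]
plate side [[ 0.5279 -0.0065  0.01  ]
 [ 0.5359 -0.0887  0.01  ]
 [ 0.6377 -0.0774  0.01  ]] [ 0.5828 -0.042   0.01  ]
pin (array([ 0.5753, -0.0398,  0.0944]), np.float64(0.0026532392678975387))
vial [0.4416 0.0305 0.05  ] loupe [0.4029 0.15   0.04  ] timer [ 0.4179 -0.0443  0.019 ]
orange [0.5113 0.113  0.089 ] tin [ 0.6226 -0.2995  0.022 ]
```

```bash
cat > go.py <<'E'
# go.py x y z [ax ay az yaw-ish]: print tool-frame delta to a target TCP & rotvec
import sys
from h import *
from bench import robot
np.set_printoptions(precision=4,suppress=True)
def todo(p,Rt=None):
    o=robot.get_obs(); M=R.from_euler('xyz',o["ee_rot"])
    print("t",o["time"],"pos",np.array(o["tool_pos"]),"F",np.array(o["wrist_force"]),"w",o["width"])
    print("delta mm (current axes)",1000*M.inv().apply(np.array(p)-o["tool_pos"]))
    if Rt is not None:
        print("rotvec",(M.inv()*Rt).as_rotvec(), "delta mm in target axes",1000*Rt.inv().apply(np.array(p)-o["tool_pos"]))
def down(yaw): return R.from_euler('xyz',[np.pi,0,yaw])
def tilt(yaw,a=np.deg2rad(20)): # yaw = block yaw; tool x along block y
    n=R.from_euler('z',yaw).apply([-np.sin(a),0,np.cos(a)]); x=R.from_euler('z',yaw).apply([0,1,0])
    return R.from_matrix(np.c_[x,np.cross(-n,x),-n])
E
python3 - <<'E'
from go import *
todo([.529,.211,.204],down(1.636))
E
```

```text
t 0.25 pos [0.138  0.5322 0.2049] F [-0.8485 -0.7225  0.2137] w 0.09399625390345252
delta mm (current axes) [-212.7369  459.0944    1.0931]
rotvec [-0.0003  0.0009 -0.3189] delta mm in target axes [-345.9654  369.233     0.9483]
```

```bash
python3 -m handwheel '{"delta_pos":[[-14,29,0],[-14,29,0],[-14,29,0],[-14,29,0],[-14,29,0],[-14,29,0],[-14,29,0],[-14,29,0]],"rotation":[[0,0,0],[0,0,0],[0,0,0],[0,0,0],[0,0,0],[0,0,0],[0,0,0],[0,0,0]],"claw":[-1,-1,-1,-1,-1,-1,-1,-1]}'
python3 -m handwheel '{"delta_pos":[[-13,29,0],[-13,29,0],[-13,29,0],[-13,29,0],[-13,29,0],[-13,29,0],[-13,28,0],[-10,25,0]],"rotation":[[0,0,0],[0,0,0],[0,0,0],[0,0,0],[0,0,0],[0,0,0],[0,0,0],[0,0,0]],"claw":[-1,-1,-1,-1,-1,-1,-1,-1]}'
python3 - <<'E'
from go import *
todo([.529,.211,.15],down(1.636))
s=robot.snapshot("wrist"); cv2.imwrite("pics/w1.png",s["color"][:,:,::-1])
print(proj(s,[.529,.211,.089],True),proj(s,[.529,.211,.04],True))
E
```

```text
time: 1.25
tool_pos: [0.3352, 0.3649, 0.2054]
ee_rot: [3.142, -0.0, 1.317]
wrist_force: [0.2, -0.5, 0.7]
width: 0.0939
time: 2.25
tool_pos: [0.5297, 0.2101, 0.2052]
ee_rot: [-3.141, 0.0, 1.316]
wrist_force: [-0.3, -0.0, -0.4]
width: 0.094
t 2.25 pos [0.5297 0.2101 0.2052] F [-0.3473 -0.0336 -0.4303] w 0.09400837739901248
delta mm (current axes) [ 0.7354 -0.8462 55.2485]
rotvec [-0.0003  0.0001 -0.3195] delta mm in target axes [ 0.9622 -0.589  55.2484]
(np.float64(257.3299614583221), np.float64(189.5746283000079)) (np.float64(257.17349202166804), np.float64(179.7146853156711))
```

View pics/w1.png

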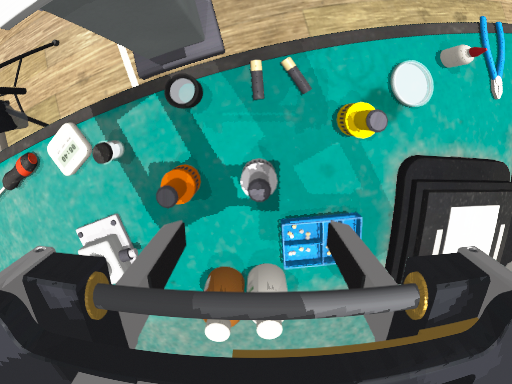

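Run:
```python
import cv2
a=cv2.imread('pics/w1.png')
cv2.imwrite('pics/zw1.png',cv2.resize(a[150:220,220:300],None,fx=8,fy=8,interpolation=cv2.INTER_CUBIC))
```

```text
(no output)
```

View pics/zw1.png

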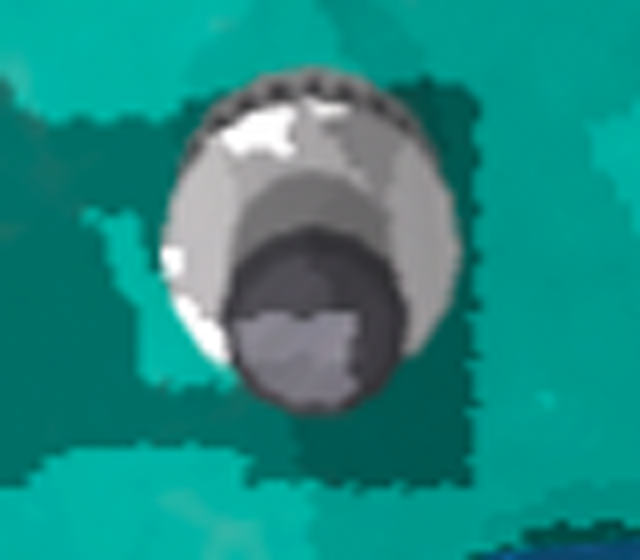

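Stem top is at zoom (314,320), about 1 mm from the prediction, so I'll turn to the grasp yaw and descend.

```bash
python3 -m handwheel '{"delta_pos":[[0,0,0],[0,0,0],[2,-0.6,24],[0,0,24],[0,0,24],[0,0,24],[0,0,24],[0,0,20]],"rotation":[[0,0,-0.16],[0,0,-0.16],[0,0,0],[0,0,0],[0,0,0],[0,0,0],[0,0,0],[0,0,0]],"claw":[-1,-1,-1,-1,-1,-1,-1,-1]}'
python3 - <<'E'
from go import *
todo([.529,.212,.0415],down(1.636))
s=robot.snapshot("wrist"); cv2.imwrite("pics/w2.png",s["color"][:,:,::-1])
s=robot.snapshot("side"); cv2.imwrite("pics/s2.png",cv2.resize(s["color"][120:240,160:320,::-1],None,fx=5,fy=5))
E
```

```text
time: 3.3
tool_pos: [0.5274, 0.2131, 0.0643]
ee_rot: [-3.14, -0.0, 1.637]
wrist_force: [1.1, -0.0, 0.5]
width: 0.0935
t 3.3 pos [0.5274 0.2131 0.0643] F [ 1.0694 -0.0324  0.5497] w 0.09350523862904507
delta mm (current axes) [-1.2405  1.5157 22.7736]
rotvec [-0.0012 -0.      0.0012] delta mm in target axes [-1.2382  1.4901 22.7754]
```

View pics/w2.png

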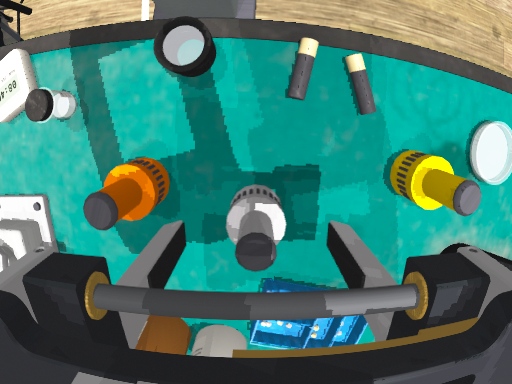

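View pics/s2.png

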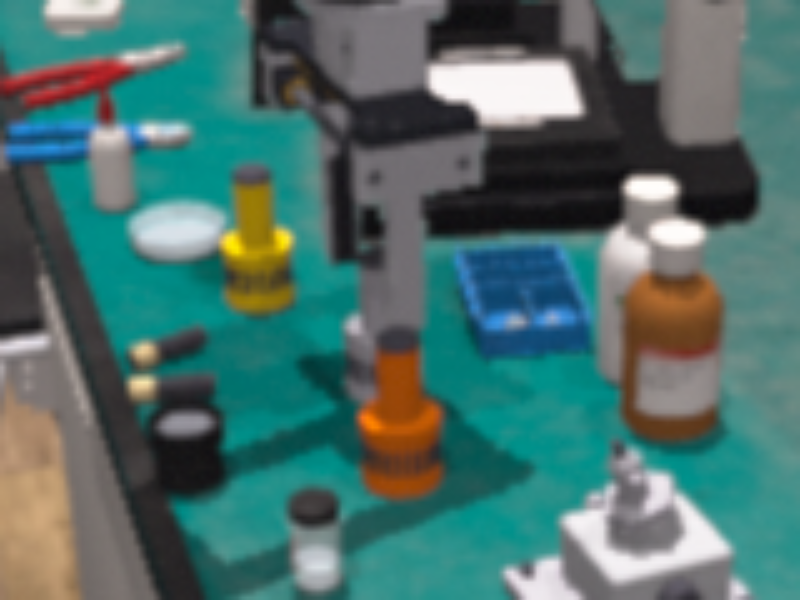

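The stem top is at wrist (257,250), between the fingers at (170,240) and (340,240). I'll check it numerically.

Run:
```python
from go import *
s=robot.snapshot("wrist")
a=s["color"]; cv2.imwrite("pics/zw2.png",cv2.resize(a[180:280,200:310,::-1],None,fx=6,fy=6,interpolation=cv2.INTER_CUBIC))
for p in ([.529,.212,.089],[.527,.212,.089],[.529,.212,.04]): print(proj(s,p,True))
```

```text
(np.float64(255.97415381256857), np.float64(256.37820560797496))
(np.float64(256.20149090116945), np.float64(253.23282120979786))
(np.float64(256.07846765071093), np.float64(226.32972847658974))
```

View pics/zw2.png

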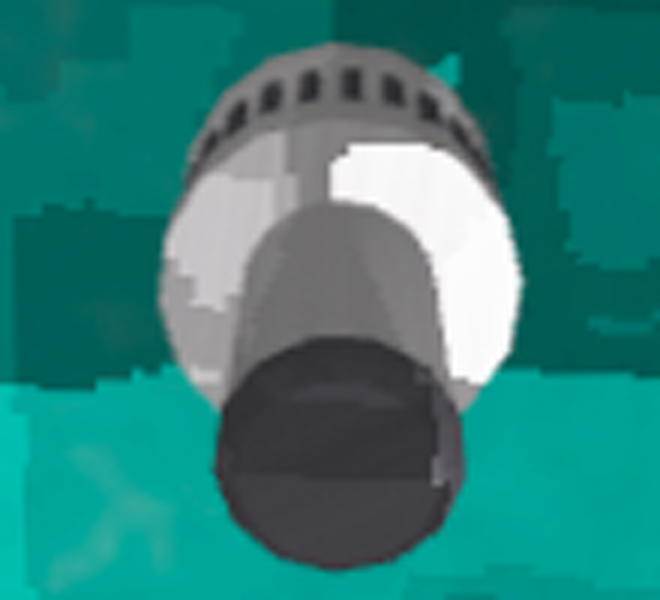

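```bash
python3 -m handwheel '{"delta_pos":[[-0.8,1.2,11],[0,0,11.5],[0,0,0],[0,0,0],[0,0,0],[0,0,0],[0,0,0],[0,0,0]],"rotation":[[0,0,0],[0,0,0],[0,0,0],[0,0,0],[0,0,0],[0,0,0],[0,0,0],[0,0,0]],"claw":[-1,-1,-1,1,1,1,1,1]}'
python3 - <<'E'
from go import *
todo([.529,.212,.0415],down(1.636))
E
```

```text
time: 4.45
tool_pos: [0.5295, 0.2122, 0.0431]
ee_rot: [3.141, -0.0, 1.637]
wrist_force: [-0.0, 0.5, 0.5]
width: 0.0476
t 4.45 pos [0.5295 0.2122 0.0431] F [-0.0457  0.4524  0.4672] w 0.04756148927421234
delta mm (current axes) [-0.2079 -0.4957  1.5597]
rotvec [ 0.0002 -0.0001  0.001 ] delta mm in target axes [-0.2082 -0.4952  1.5598]
```

```bash
python3 -m handwheel '{"delta_pos":[[0,0,0.8],[0,0,0],[0,0,0],[0,0,0],[0,0,0],[0,0,0],[0,0,0],[0,0,0]],"rotation":[[0,0,0],[0,0,0],[0,0,0],[0,0,0],[0,0,0],[0,0,0],[0,0,0],[0,0,0]],"claw":[1,1,1,1,1,1,1,1]}'
python3 - <<'E'
from go import *
todo([.529,.212,.0415],down(1.636))
E
```

```text
time: 5.45
tool_pos: [0.5294, 0.2122, 0.0421]
ee_rot: [-3.141, -0.0, 1.637]
wrist_force: [0.7, 0.5, -1.5]
width: 0.0235
t 5.45 pos [0.5294 0.2122 0.0421] F [ 0.6589  0.4721 -1.4998] w 0.023518476943423124
delta mm (current axes) [-0.1676 -0.3691  0.553 ]
rotvec [-0.0002 -0.      0.001 ] delta mm in target axes [-0.168  -0.369   0.5529]
```

```bash
python3 -m handwheel '{"delta_pos":[[0,0,-10],[0,0,-20],[0,0,-25],[0,0,-25],[0,0,-25],[0,0,-25],[0,0,-10],[0,0,0]],"rotation":[[0,0,0],[0,0,0],[0,0,0],[0,0,0],[0,0,0],[0,0,0],[0,0,0],[0,0,0]],"claw":[1,1,1,1,1,1,1,1]}'
python3 - <<'E'
from go import *
todo([.5,-.042,.19],down(1.636))
s=robot.snapshot("wrist"); cv2.imwrite("pics/w3.png",s["color"][:,:,::-1])
E
```

```text
time: 6.45
tool_pos: [0.5298, 0.2122, 0.183]
ee_rot: [3.14, -0.0, 1.637]
wrist_force: [0.5, 0.2, -2.4]
width: 0.0233
t 6.45 pos [0.5298 0.2122 0.183 ] F [ 0.5341  0.21   -2.3634] w 0.023316234201747225
delta mm (current axes) [-251.6845  -46.4926   -7.1847]
rotvec [ 0.0016 -0.0003  0.0009] delta mm in target axes [-251.7286  -46.2752   -7.0398]
```

View pics/w3.png

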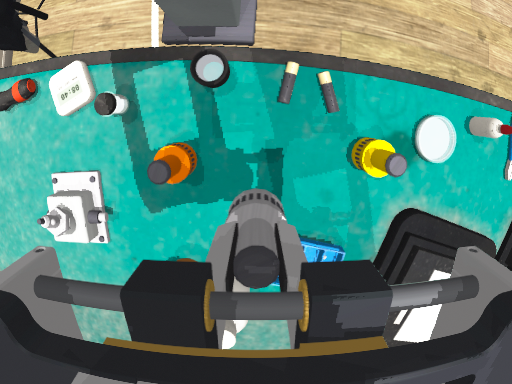

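```bash
python3 -m handwheel '{"delta_pos":[[-15,-5,0],[-25,-5,0],[-25,-5,0],[-25,-5,0],[-25,-5,0],[-25,-5,0],[-15,-5,0],[0,0,0]],"rotation":[[0,0,0],[0,0,0],[0,0,0],[0,0,0],[0,0,0],[0,0,0],[0,0,0],[0,0,0]],"claw":[1,1,1,1,1,1,1,1]}'
python3 - <<'E'
from go import *
todo([.5,-.042,.19],down(1.636))
s=robot.snapshot("wrist"); cv2.imwrite("pics/w4.png",s["color"][:,:,::-1])
cv2.imwrite("pics/zw4.png",cv2.resize(s["color"][130:270,70:230,::-1],None,fx=5,fy=4.0,interpolation=cv2.INTER_CUBIC))
print(s)if 0 else print(s["eye"],s["rotation"])
y=.065
n=np.array([.584,-.041,.066]); ax=tilt(y).as_matrix()[:,2]*-1
for d in (0,.026,.0345): print(proj(s,n+d*ax,True))
E
```

```text
time: 7.5
tool_pos: [0.5041, 0.0543, 0.1817]
ee_rot: [-3.141, -0.0, 1.635]
wrist_force: [-0.9, 0.8, -2.2]
width: 0.0236
t 7.5 pos [0.5041 0.0543 0.1817] F [-0.9128  0.813  -2.1916] w 0.02355114881217017
delta mm (current axes) [-95.8151 -10.3188  -8.3335]
rotvec [-0.0009 -0.0003 -0.001 ] delta mm in target axes [-95.8072 -10.4099  -8.3106]
[0.4313 0.0489 0.3603] [2.8852 0.0002 1.6328]
(np.float64(168.275681430415), np.float64(254.2961519847463))
(np.float64(161.1899454873323), np.float64(256.7947355650313))
(np.float64(158.62966193804903), np.float64(257.6945165646457))
```

View pics/w4.png

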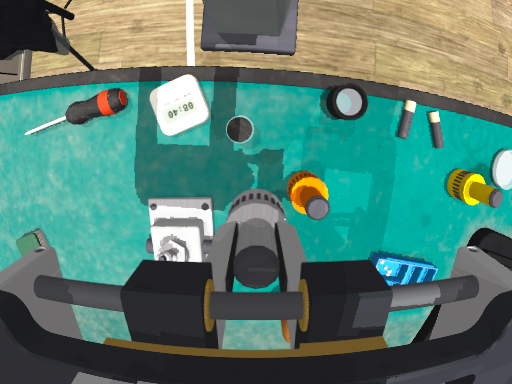

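View pics/zw4.png

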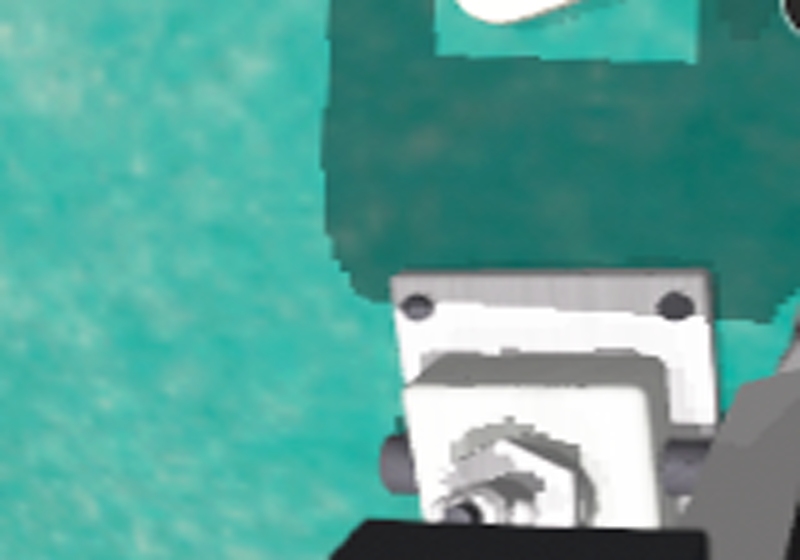

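The pin end is at (162,258), about 3 px off the prediction, and partly hidden by the gripper. I'll move forward for a clear view.

```bash
python3 -m handwheel '{"delta_pos":[[0,5,-10],[0,15,-10],[0,20,-8],[0,20,0],[0,20,0],[0,15,0],[0,5,0],[0,0,0]],"rotation":[[0,0,0],[0,0,0],[0,0,0],[0,0,0],[0,0,0],[0,0,0],[0,0,0],[0,0,0]],"claw":[1,1,1,1,1,1,1,1]}'
cat > look.py <<'E'
from go import *
import sys,pickle
name=sys.argv[1]
s=robot.snapshot("wrist"); cv2.imwrite(f"pics/{name}.png",s["color"][:,:,::-1]); pickle.dump(s,open(name+".pkl","wb"))
y=.065
n=np.array([.584,-.041,.066]); ax=tilt(y).as_matrix()[:,2]*-1
p=[proj(s,n+d*ax,True) for d in (0,.026,.0345)]; print(p)
u,v=map(int,p[1]); x0,y0=max(u-60,0),max(v-45,0); print("crop",x0,y0,"scale 6")
cv2.imwrite(f"pics/z{name}.png",cv2.resize(s["color"][y0:y0+95,x0:x0+130,::-1],None,fx=6,fy=6,interpolation=cv2.INTER_CUBIC))
E
python3 look.py w5
```

```text
time: 8.55
tool_pos: [0.6047, 0.0624, 0.2102]
ee_rot: [-3.141, -0.0, 1.638]
wrist_force: [-0.1, -0.2, -2.5]
width: 0.0234
[(np.float64(166.46893015814118), np.float64(161.19381056670719)), (np.float64(159.33489053971988), np.float64(156.24109119957618)), (np.float64(156.7635310250476), np.float64(154.45192926343094))]
crop 99 111 scale 6
```

View pics/zw5.png

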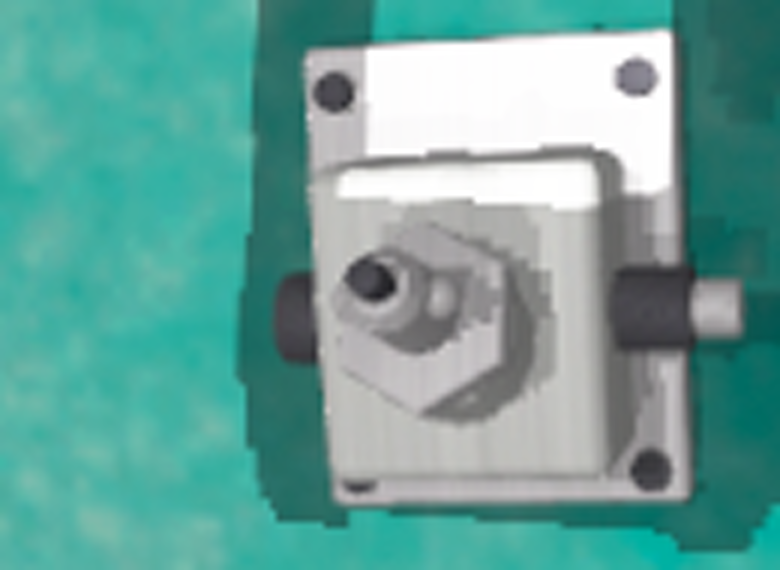

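View pics/w5.png

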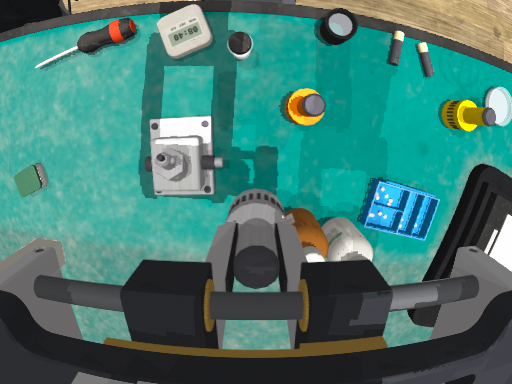

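Clear view: pin end at zoom (370,278), plate corners at (308,48), (675,32), (690,497) and (336,503).

Run:
```python
from go import *
import pickle
s=pickle.load(open("w5.pkl","rb")); s4=None
Z=lambda x,y:(99+(x+.5)/6-.5,111+(y+.5)/6-.5)
c=np.array([plane(s,*Z(*p),.01,True) for p in [(308,48),(675,32),(690,497),(336,503)]])
print(c,c.mean(0),[np.linalg.norm(c[i]-c[i-1]) for i in range(4)])
f=(c[0]+c[1])/2;b=(c[2]+c[3])/2; print("yaw",np.arctan2(*(b-f)[[1,0]]))
print("pin",plane(s,*Z(370,278),.0984,True))
t=robot.snapshot("top"); zt=lambda x,y:(150+(x+.5)/5-.5,125+(y+.5)/5-.5)
print("tri",tri(s,Z(370,278),t,zt(577,214),True))
ss=robot.snapshot("side"); zs=lambda x,y:(185+(x+.5)/5-.5,150+(y+.5)/5-.5)
print("tri",tri(s,Z(370,278),ss,zs(493,298),True))
print("pin side", plane(ss,*zs(493,298),.0984), "top",plane(t,*zt(577,214),.0984))
```

```text
[[ 0.537  -0.0826  0.01  ]
 [ 0.5317 -0.0003  0.01  ]
 [ 0.633   0.0071  0.01  ]
 [ 0.6398 -0.0754  0.01  ]] [ 0.5854 -0.0378  0.01  ] [np.float64(0.10305594225978593), np.float64(0.08246662236873743), np.float64(0.10158048856351472), np.float64(0.08281699961211711)]
yaw 0.0709361805959345
pin [ 0.5746 -0.0379  0.0984]
tri (array([ 0.5764, -0.0403,  0.0912]), np.float64(0.0013815357213320942))
tri (array([ 0.5747, -0.0392,  0.094 ]), np.float64(0.0010845888822660064))
pin side [ 0.5714 -0.0458  0.0984] top [ 0.576  -0.0401  0.0984]
```

Run:
```python
from go import *
import pickle
s=robot.snapshot("wrist"); o=robot.get_obs(); M=R.from_euler('xyz',o["ee_rot"]); P=np.array(o["tool_pos"])
for z in (-47,2,42):
  for dy in (0,-2): print(z,dy,proj(s,P+M.apply(np.array([0,dy,z])/1000),True))
cv2.imwrite("pics/zw6.png",cv2.resize(s["color"][180:300,200:320,::-1],None,fx=5,fy=5,interpolation=cv2.INTER_CUBIC))
```

```text
-47 0 (np.float64(257.4005958005433), np.float64(269.1765453244858))
-47 -2 (np.float64(257.4005378219187), np.float64(265.7016738061179))
2 0 (np.float64(257.09670457310455), np.float64(232.72232056609946))
2 -2 (np.float64(257.09451478679733), np.float64(229.88226195816026))
42 0 (np.float64(256.93290454280293), np.float64(213.480443975102))
42 -2 (np.float64(256.9302599490517), np.float64(211.0448137484185))
```

View pics/zw6.png

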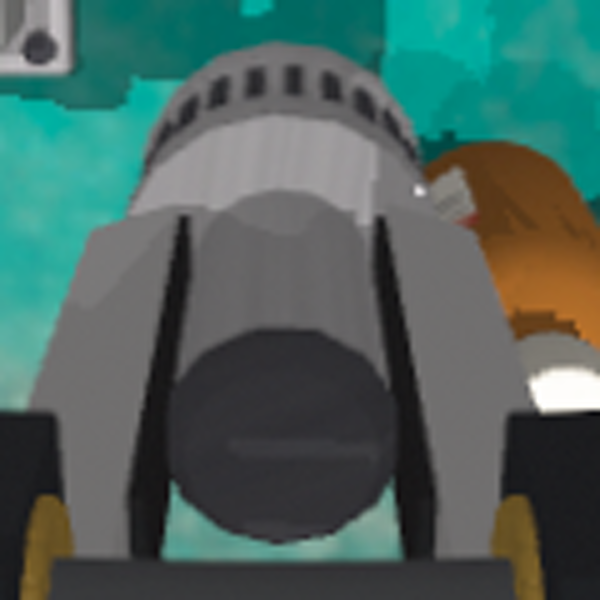

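Run:
```python
from go import *
s=robot.snapshot("wrist"); o=robot.get_obs(); M=R.from_euler('xyz',o["ee_rot"]); P=np.array(o["tool_pos"])
pr=lambda q:proj(s,P+M.apply(np.array(q)/1000),True)
print("mouth near edge",pr([0,-22,42]),"shoulder near edge",pr([0,-22,2]),"stem base near",pr([0,-12,2]),"stem top near/far",pr([0,-12,-47]),pr([0,12,-47]))
# mouth edge visible silhouettes: obs 188.4, 202.6, 217.6, 245.4/288.5
```

```text
mouth near edge (np.float64(256.949750504485), np.float64(186.0506139638121)) shoulder near edge (np.float64(257.12412966967156), np.float64(200.39256864037833)) stem base near (np.float64(257.13807059121416), np.float64(215.40416918088766)) stem top near/far (np.float64(257.467139007324), np.float64(247.71523013735407)) (np.float64(257.46361986524636), np.float64(289.1293885616192))
```

Run:
```python
from go import *
s=robot.snapshot("wrist"); o=robot.get_obs(); M=R.from_euler('xyz',o["ee_rot"]); P=np.array(o["tool_pos"])
def obs_in_tool(cx): # standing coupler, axis at world (cx,.2122), TCP pose w2
    M2=R.from_euler('xyz',[np.pi,0,1.637]);P2=np.array([.5274,.2131,.0643])
    f=lambda dx,z: proj(s,P+M.apply(M2.inv().apply(np.array([cx+dx,.2122,z])-P2)),True)[1]
    return [f(-.022,0),f(-.022,.04),f(-.012,.04),f(-.012,.089),f(.012,.089)]
print(np.array(obs_in_tool(.529)),np.array(obs_in_tool(.5295)), "obs", [180+y/6 for y in (42,118,200,337,568)])
```

```text
[181.8944 193.9595 207.4848 233.4506 270.8712] [182.4774 194.6439 208.1517 234.2761 271.6017] obs [187.0, 199.66666666666666, 213.33333333333334, 236.16666666666666, 274.6666666666667]
```

Run:
```python
from go import *
a=-tilt(.07).as_matrix()[:,2]; n=np.array([.5855,-.038,.066])
print(a); todo(n+.112*a,tilt(.07))
```

```text
[-0.3412 -0.0239  0.9397]
t 8.85 pos [0.6043 0.0619 0.2105] F [ 0.1552 -0.9605 -1.8632] w 0.023434810098701235
delta mm (current axes) [-98.5523 -63.6354  39.2347]
rotvec [-0.3487  0.0006 -0.0038] delta mm in target axes [-98.3051 -73.5676  15.0099]
```

```bash
python3 -m handwheel '{"delta_pos":[[-20,-13,8],[-20,-13,8],[-20,-13,8],[-20,-13,8],[-18.5,-11.6,7],[0,0,0],[0,0,0],[0,0,0]],"rotation":[[0,0,0],[0,0,0],[0,0,0],[0,0,0],[0,0,0],[-0.1163,0,0],[-0.1163,0,0],[-0.1163,0,-0.004]],"claw":[1,1,1,1,1,1,1,1]}'
cat > chk.py <<'E'
from go import *
import sys
d=float(sys.argv[1]); nm=sys.argv[2]
a=-tilt(.07).as_matrix()[:,2]; n=np.array([.5855,-.038,.066])
todo(n+d*a,tilt(.07))
for k in ("wrist_force","wrist_torque"): print(k,np.array(robot.get_obs()[k]))
o=robot.get_obs(); M=R.from_euler('xyz',o["ee_rot"])
print("force in tool",M.inv().apply(o["wrist_force"]), "TCP in nipple(along,lat..)",1000*tilt(.07).inv().apply(o["tool_pos"]-n))
s=robot.snapshot("side"); cv2.imwrite(f"pics/s{nm}.png",cv2.resize(s["color"][140:260,220:330,::-1],None,fx=5,fy=5,interpolation=cv2.INTER_CUBIC))
s=robot.snapshot("wrist"); cv2.imwrite(f"pics/w{nm}.png",s["color"][:,:,::-1])
E
python3 chk.py .112 7
```

```text
time: 9.85
tool_pos: [0.5474, -0.041, 0.1716]
ee_rot: [2.789, 0.002, 1.641]
wrist_force: [0.5, -0.0, -2.3]
width: 0.0236
t 9.85 pos [ 0.5474 -0.041   0.1716] F [ 0.5265 -0.0367 -2.3254] w 0.02357458629615836
delta mm (current axes) [ 0.3783 -0.2179  0.3332]
rotvec [0.004  0.0017 0.0004] delta mm in target axes [ 0.3777 -0.2167  0.3347]
wrist_force [ 0.5265 -0.0367 -2.3254]
wrist_torque [-0.0082  0.3245 -0.0442]
force in tool [-0.0693 -0.3137  2.3628] TCP in nipple(along,lat..) [  -0.3777    0.2167 -112.3347]
```

View pics/s7.png

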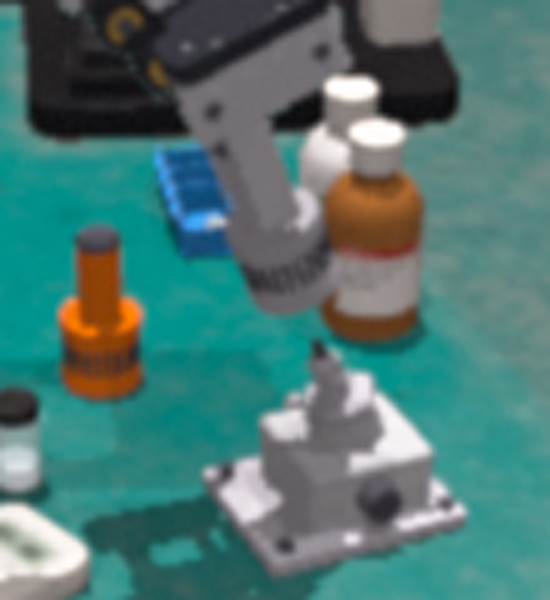

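View pics/w7.png

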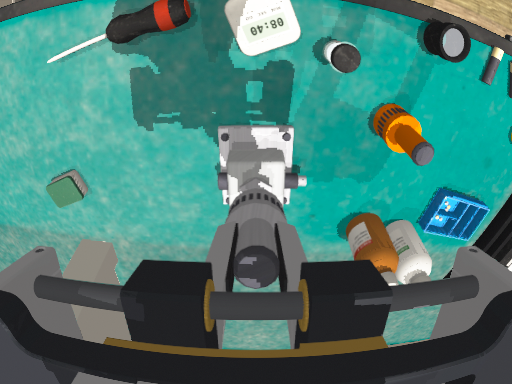

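Coupler axis and nipple line up in both views (side mouth centre (293,290) pointing at pin (318,348)). I'll advance.

```bash
python3 -m handwheel '{"delta_pos":[[0.4,-0.2,8],[0,0,8],[0,0,8],[0,0,8],[0,0,6],[0,0,4],[0,0,0],[0,0,0]],"rotation":[[0.004,0,0],[0,0,0],[0,0,0],[0,0,0],[0,0,0],[0,0,0],[0,0,0],[0,0,0]],"claw":[1,1,1,1,1,1,1,1]}'
python3 chk.py .07 8
```

```text
time: 10.95
tool_pos: [0.5617, -0.0394, 0.132]
ee_rot: [2.796, 0.001, 1.641]
wrist_force: [1.2, 0.7, -1.6]
width: 0.024
t 10.95 pos [ 0.5617 -0.0394  0.132 ] F [ 1.1733  0.7302 -1.5672] w 0.023959333371630476
delta mm (current axes) [-0.3114 -0.2137  0.1437]
rotvec [-0.0035  0.0012  0.0004] delta mm in target axes [-0.3117 -0.2141  0.1426]
wrist_force [ 1.1733  0.7302 -1.5672]
wrist_torque [-0.0119  0.2711 -0.0248]
force in tool [0.6484 0.6186 1.8876] TCP in nipple(along,lat..) [  0.3117   0.2141 -70.1426]
```

View pics/s8.png

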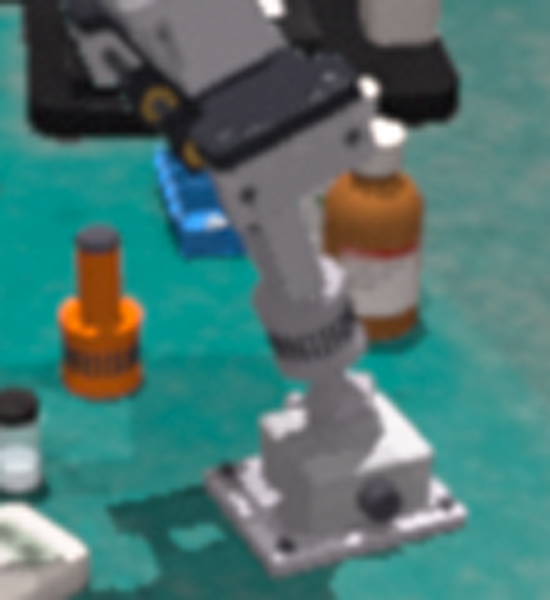

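View pics/w8.png

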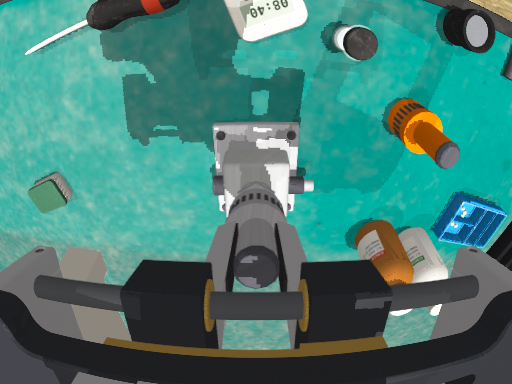

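Pin is inside the mouth and the lateral forces are small, so I'll keep going slowly.

```bash
python3 -m handwheel '{"delta_pos":[[0,0,2],[0,0,2],[0,0,2],[0,0,2],[0,0,2],[0,0,2],[0,0,0],[0,0,0]],"rotation":[[0,0,0],[0,0,0],[0,0,0],[0,0,0],[0,0,0],[0,0,0],[0,0,0],[0,0,0]],"claw":[1,1,1,1,1,1,1,1]}'
python3 chk.py .058 9
```

```text
time: 12.05
tool_pos: [0.5657, -0.039, 0.1203]
ee_rot: [2.797, 0.001, 1.641]
wrist_force: [-0.2, -0.8, -2.0]
width: 0.0236
t 12.05 pos [ 0.5657 -0.039   0.1203] F [-0.2173 -0.7737 -2.0462] w 0.023627790893612884
delta mm (current axes) [-0.3846  0.0536 -0.1531]
rotvec [-0.004   0.001   0.0004] delta mm in target axes [-0.3844  0.0544 -0.1533]
wrist_force [-0.2173 -0.7737 -2.0462]
wrist_torque [ 0.0436  0.261  -0.0428]
force in tool [-0.7544 -0.9473  1.8347] TCP in nipple(along,lat..) [  0.3844  -0.0544 -57.8467]
```

View pics/s9.png

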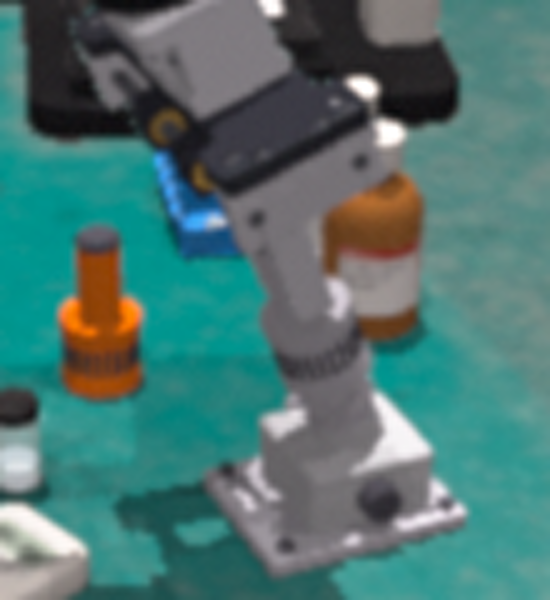

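```bash
python3 -m handwheel '{"delta_pos":[[0,0,1],[0,0,1],[0,0,1],[0,0,1],[0,0,1],[0,0,1],[0,0,0],[0,0,0]],"rotation":[[0,0,0],[0,0,0],[0,0,0],[0,0,0],[0,0,0],[0,0,0],[0,0,0],[0,0,0]],"claw":[1,1,1,1,1,1,1,1]}'
python3 chk.py .042 10
```

```text
time: 13.15
tool_pos: [0.5677, -0.0389, 0.1142]
ee_rot: [2.797, 0.001, 1.641]
wrist_force: [-1.2, -0.7, -1.0]
width: 0.0235
t 13.15 pos [ 0.5677 -0.0389  0.1142] F [-1.1808 -0.6598 -1.0264] w 0.02348061516114324
delta mm (current axes) [-0.349   0.2842  9.3322]
rotvec [-0.0043  0.0009  0.0003] delta mm in target axes [-0.3576  0.2447  9.333 ]
wrist_force [-1.1808 -0.6598 -1.0264]
wrist_torque [-0.1916  0.413  -0.0545]
force in tool [-0.5746 -1.4991  0.5528] TCP in nipple(along,lat..) [  0.3576  -0.2447 -51.333 ]
```

```bash
python3 -m handwheel '{"delta_pos":[[0,0,1],[0,0,1],[0,0,1],[0,0,1],[0,0,0],[0,0,0],[0,0,0],[0,0,0]],"rotation":[[0,0,0],[0,0,0],[0,0,0],[0,0,0],[0,0,0],[0,0,0],[0,0,0],[0,0,0]],"claw":[1,1,1,1,1,1,1,1]}'
python3 chk.py .042 11
```

```text
time: 14.25
tool_pos: [0.5687, -0.0388, 0.1104]
ee_rot: [2.798, 0.001, 1.641]
wrist_force: [1.3, -1.5, -5.9]
width: 0.0236
t 14.25 pos [ 0.5687 -0.0388  0.1104] F [ 1.2902 -1.5275 -5.8648] w 0.02364056665167159
delta mm (current axes) [-0.3345  0.6198  5.4764]
rotvec [-0.005   0.0009  0.0004] delta mm in target axes [-0.3395  0.5925  5.4791]
wrist_force [ 1.2902 -1.5275 -5.8648]
wrist_torque [-0.3414  0.4903 -0.1396]
force in tool [-1.6081 -0.8678  5.9207] TCP in nipple(along,lat..) [  0.3395  -0.5925 -47.4791]
```

The force has reversed as if the catches are pulling it in at the snap, about 5.5 mm before home. Continuing.

```bash
python3 -m handwheel '{"delta_pos":[[0,0,1],[0,0,1],[0,0,1],[0,0,1],[0,0,0],[0,0,0],[0,0,0],[0,0,0]],"rotation":[[0,0,0],[0,0,0],[0,0,0],[0,0,0],[0,0,0],[0,0,0],[0,0,0],[0,0,0]],"claw":[1,1,1,1,1,1,1,1]}'
python3 chk.py .042 12
```

```text
time: 15.35
tool_pos: [0.5714, -0.0386, 0.1086]
ee_rot: [2.794, 0.001, 1.641]
wrist_force: [-4.2, -0.3, 4.8]
width: 0.0235
t 15.35 pos [ 0.5714 -0.0386  0.1086] F [-4.1574 -0.3178  4.7673] w 0.023488784194026044
delta mm (current axes) [-0.4246 -1.3255  2.8624]
rotvec [-0.0011  0.0011  0.0005] delta mm in target axes [-0.4284 -1.3283  2.8605]
wrist_force [-4.1574 -0.3178  4.7673]
wrist_torque [-0.0407  0.5123  0.0216]
force in tool [-0.0314 -2.2938 -5.9034] TCP in nipple(along,lat..) [  0.4284   1.3283 -44.8605]
```

View pics/s12.png

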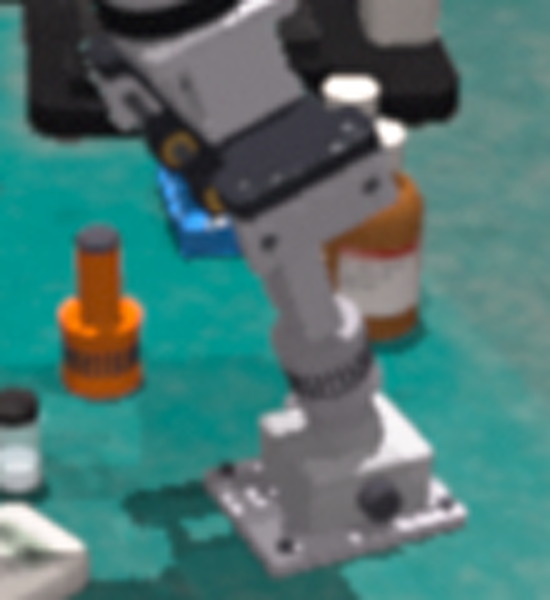

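```bash
python3 -m handwheel '{"delta_pos":[[0,0,1],[0,0,1],[0,0,1],[0,0,0],[0,0,0],[0,0,0],[0,0,0],[0,0,0]],"rotation":[[0,0,0],[0,0,0],[0,0,0],[0,0,0],[0,0,0],[0,0,0],[0,0,0],[0,0,0]],"claw":[1,1,1,1,1,1,1,1]}'
python3 chk.py .042 13
```

```text
time: 16.45
tool_pos: [0.5724, -0.0386, 0.1061]
ee_rot: [2.794, 0.001, 1.641]
wrist_force: [-4.7, -1.2, 6.5]
width: 0.0235
t 16.45 pos [ 0.5724 -0.0386  0.1061] F [-4.6955 -1.2401  6.4606] w 0.02345233897478434
delta mm (current axes) [-0.3666 -1.375   0.1897]
rotvec [-0.0011  0.0012  0.0006] delta mm in target axes [-0.3677 -1.3749  0.1878]
wrist_force [-4.6955 -1.2401  6.4606]
wrist_torque [0.0023 0.7038 0.0757]
force in tool [-0.9166 -2.2822 -7.6991] TCP in nipple(along,lat..) [  0.3677   1.3749 -42.1878]
```

The force follows the pin spring (about 0.8 N/mm), so it isn't seated yet. Pressing on.

```bash
python3 -m handwheel '{"delta_pos":[[0,0,1],[0,0,1],[0,0,0.5],[0,0,0],[0,0,0],[0,0,0],[0,0,0],[0,0,0]],"rotation":[[0,0,0],[0,0,0],[0,0,0],[0,0,0],[0,0,0],[0,0,0],[0,0,0],[0,0,0]],"claw":[1,1,1,1,1,1,1,1]}'
python3 chk.py .042 14
```

```text
time: 17.55
tool_pos: [0.5728, -0.0386, 0.1059]
ee_rot: [2.794, 0.002, 1.641]
wrist_force: [-13.6, 0.2, 16.6]
width: 0.0241
t 17.55 pos [ 0.5728 -0.0386  0.1059] F [-13.6486   0.2196  16.5861] w 0.024055569257248947
delta mm (current axes) [-0.3289 -1.6557 -0.1821]
rotvec [-0.0011  0.0015  0.0012] delta mm in target axes [-0.3306 -1.6551 -0.1844]
wrist_force [-13.6486   0.2196  16.5861]
wrist_torque [0.1815 1.6822 0.0679]
force in tool [  1.1511  -7.128  -20.2311] TCP in nipple(along,lat..) [  0.3306   1.6551 -41.8156]
```

```bash
python3 -m handwheel '{"delta_pos":[[0,-0.5,0.5],[0,-0.5,0.3],[0,0,0],[0,0,0],[0,0,0],[0,0,0],[0,0,0],[0,0,0]],"rotation":[[0,0,0],[0,0,0],[0,0,0],[0,0,0],[0,0,0],[0,0,0],[0,0,0],[0,0,0]],"claw":[1,1,1,1,1,1,1,1]}'
python3 chk.py .042 15
```

```text
time: 18.65
tool_pos: [0.5727, -0.0386, 0.1058]
ee_rot: [2.792, 0.002, 1.641]
wrist_force: [-13.6, 1.1, 19.5]
width: 0.0233
t 18.65 pos [ 0.5727 -0.0386  0.1058] F [-13.6153   1.0929  19.4636] w 0.023280063258267293
delta mm (current axes) [-0.3288 -1.6283 -0.2105]
rotvec [0.0008 0.0016 0.0012] delta mm in target axes [-0.3304 -1.6281 -0.2098]
wrist_force [-13.6153   1.0929  19.4636]
wrist_torque [0.3004 1.6536 0.0503]
force in tool [  2.0123  -6.0136 -22.9171] TCP in nipple(along,lat..) [  0.3304   1.6281 -41.7902]
```

View pics/s15.png

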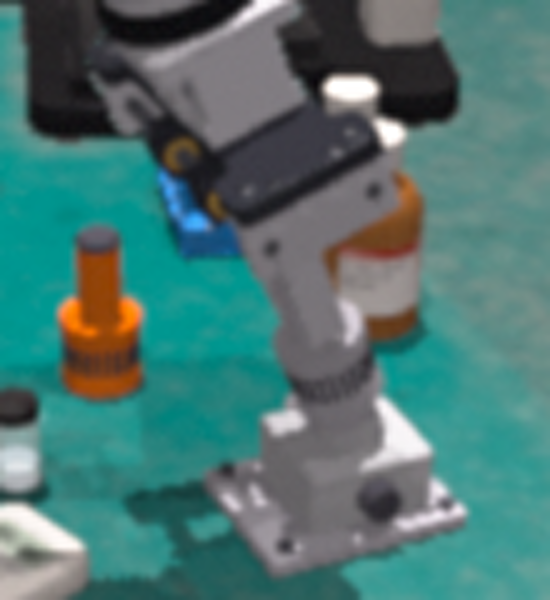

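View pics/w15.png

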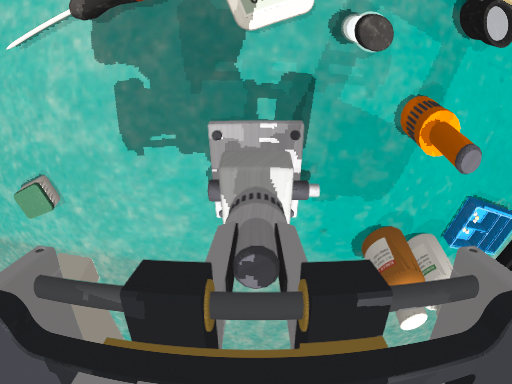

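Force has gone from the spring slope to rigid at TCP about 42 mm from the seat, matching the 42 mm grasp offset, so it's home. One idle call to confirm it's steady.

```bash
python3 -m handwheel '{"delta_pos":[[0,0,0.4],[0,0,0],[0,0,0],[0,0,0],[0,0,0],[0,0,0],[0,0,0],[0,0,0]],"rotation":[[0,0,0],[0,0,0],[0,0,0],[0,0,0],[0,0,0],[0,0,0],[0,0,0],[0,0,0]],"claw":[1,1,1,1,1,1,1,1]}'
python3 chk.py .042 16
python3 - <<'E'
from go import *
s=robot.snapshot("wrist"); o=robot.get_obs(); M=R.from_euler('xyz',o["ee_rot"]); P=np.array(o["tool_pos"])
cv2.imwrite("pics/zw16.png",cv2.resize(s["color"][180:300,200:320,::-1],None,fx=5,fy=5,interpolation=cv2.INTER_CUBIC))
E
```

```text
time: 19.75
tool_pos: [0.5729, -0.0385, 0.1058]
ee_rot: [2.792, 0.002, 1.642]
wrist_force: [-14.9, 0.0, 21.0]
width: 0.0239
t 19.75 pos [ 0.5729 -0.0385  0.1058] F [-14.8937   0.0183  20.9761] w 0.0238506136357795
delta mm (current axes) [-0.3497 -1.738  -0.2347]
rotvec [0.0009 0.0017 0.0014] delta mm in target axes [-0.3517 -1.7378 -0.2337]
wrist_force [-14.8937   0.0183  20.9761]
wrist_torque [0.2804 1.861  0.1185]
force in tool [  1.0283  -6.7617 -24.8   ] TCP in nipple(along,lat..) [  0.3517   1.7378 -41.7663]
```

View pics/zw16.png

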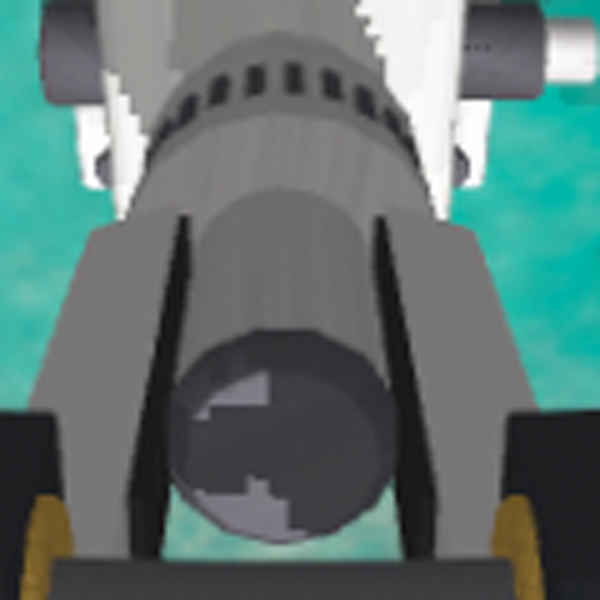

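The coupler sits in the hand exactly as before (stem top at zoom rows 328–543), so there was no slip or tilt and the TCP depth means it's home. Handing in.

```bash
python3 -c "
from bench import robot
print(robot.close_job())"
```

```text
the job is handed in; nothing more can be done
None
```

I gripped the steel coupler by its stem, lifted it, pressed it onto the nipple along its 20° axis until it snapped, and pushed it home. I handed in at about 20 s, still gripping and pushing; the hand-in reports no verdict.

**What the last checks showed**
- **Snap:** the push force reversed about 5.5 mm before home, as expected when the catches spring out.
- **Valve pin:** the force then rose at about 0.7 N/mm, close to the pin's 0.8 N/mm, before going rigid.
- **Seat:** contact went rigid with the TCP 41.8 mm from the seat; the coupler was gripped with its mouth about 42 mm ahead of the TCP. The final push was about 25 N along the axis, leaving roughly 14 N on the seat.
- **Grip:** the coupler sits at the same place in the fingers as before pressing in the wrist picture, so it did not slip or tilt.

**What did not fully agree**
- The TCP settled about 1.7 mm to one side of my estimate of the nipple axis, with about 7 N of side force. I put this down to arm flex and camera error, and it is within the 4 mm allowed.
- The camera views disagreed by 1 to 3 mm on where the nipple was, so I took a value in between.
- I could not read the catch and pin positions; I inferred them from force and travel.

The vial, loupe, timer and tin were not touched, as far as the pictures show.

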